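Press a test pellet on the bench press

ROBOT

A 6-joint arm with a two-finger parallel gripper is mounted at the origin on the work surface. World frame = base frame: x ahead of the robot, y to its left, z up, the work surface at z = 0. Lengths are in m, angles in rad, forces in N, time in s.
With the tool pointing down it reaches from about 0.35 to 0.775 m from the base axis. Payload 7.3 kg.
Tool frame: the origin (TCP) lies midway between the tips of the shut fingers; the grasp point (between the pads) lies 19 mm behind it; z points along the fingers, y is the direction in which the jaws open and shut (so a half turn about z gives the same grasp; the last joint's range is limited). The gripper opens to 92 mm and grips with 3 to 60 N. Pads are 19 mm wide; open, the fingers measure 130 mm over their backs; the gripper's body (75 mm by 190 mm) begins 47 mm behind the grasp point.
Start: joints at [1.146, 0.342, 1.524, -0, 1.275, -0.146], TCP at [0.144, 0.505, 0.227] pointing down, gripper open.
Joint ranges: [-2.53, 2.53], [-0.77, 2.02], [0.04, 2.7], [-1, 4.14], [0.28, 2.66], [-3.11, 3.11]. Speed limits (rad/s): [2.57, 2.57, 3.14, 3.14, 3.14, 3.14].

INTERFACE

Orientations are given as a unit quaternion [x, y, z, w].
In Python, from plant import sensors, read_camera, order, nets gives the robot as it stands.
- The arm moves only by the shell command python3 -m crank 'ROWS' [FORCE]. ROWS is JSON, a list of rows, each an object of numbers: "grip": the finger opening in m, from 0 to 0.0918; "tx", "ty", "tz": the shift along the world's x, y, z in m; "ax", "ay", "az": the turn, a rotation vector about the world's x, y, z in rad. A call has 1 to 10 rows; each row is the pose to reach, as a shift and turn from the pose commanded when the call began; what a row does not reach only later rows make up. A row lasts 1/10 s, in which the tool goes at most 50 mm and 8.59 degrees, less where a joint would pass 70% of its speed; a pose out of reach is approached as far as the arm can. A call with a gripper value outside its range is refused whole. The fingers move at their own pace and stop on an object; FORCE is the grip in N (left out, the last holds). Time passes only in rows, so rows that repeat a pose let the fingers close. It gives the time, the measured TCP pose, the force and the opening at its end, in the units of the state.
- sensors.read_state(): the state, without advancing time (a new reading comes with each control period).
- read_camera(name): name is "scene" or "top" or "wrist"; returns a dict with "img" (480x640x3 uint8, red, green, blue), "vfov" (degrees; the focal length in pixels is half the picture's height over the tangent of half this angle, whatever the lens; pixels are square), "cx", "cy" (the principal point, pixels), "k1" (the pictures are not rectified: a ray, as slopes to the right and down, at radius r is drawn at 1 + k1 r^2 times it, then the intrinsics apply), "eye" and "orientation" of the camera in the world; the wrist camera has in their place "hand_eye" (4x4, takes a point from camera to tool coordinates, whose origin is the TCP and whose axes are the flange's). Camera axes: x right, y up, looking along -z (the intrinsics and any distortion apply to the point x, -y, -z); pixel columns grow to the right and rows downward; lengths in m; the calibration is good to about 2 mm. A picture is of the moment at which its call begins: read the wrist's pose just before it. There is no depth.
- order.close_job(): hands the job in, once; it reports no verdict.
Trained networks look in the newest picture that a camera, given by its name, has taken for a name from the list of things; names that differ only in an ending like _2 or _b are one class to them, and where a whole thing is asked for, a point or a joint stands for the part that bears it (a point fixed in the world has none). Each returns a list of dicts, best first, with "confidence" (0 to 1); they miss things now and then, are a little off and sometimes report something else, mostly with a low value. They report only what shows in the picture. A call takes as long as a camera call. They do not tell look-alikes from the thing itself.
- nets.search_frame(target, camera): "pixel" ([column, row] in pixels, amid what is visible of it).
The state is a dict: "clock": time; "joint_pos": joint angles; "qd": joint speeds; "tau": joint torques, N m; "eef_pos": TCP position; "tool_rot": TCP orientation; "ft_force": force on the tool from outside, world axes, zero at the start; "ft_torque": the same for the moment, N m; "finger_gap": finger opening in m.
Only numpy, scipy, OpenCV 4.12 (cv2) and the standard library are available. Lean on these libraries where they do the work, as an engineer would, in place of code of your own. Each camera call takes 0.05 s, during which the arm holds its last target.

TASK

The last pressed die still stands on the drawn-out platen of the bench press: stand it in the aluminium tray, beside the other one. Then set the loaded die (the one whose plunger stands well proud) upright in the platen's ring, and slide the platen fully home under the ram. Tilt the spring-centred lever right over towards the press until the plunger is pressed home, keep it there for a good second, let the lever recentre, and leave the die in the press without disturbing the other things on the bench.

Things in the scene. Friction and masses are not known exactly. Their poses are not given: they have to be found in the camera images.
- loaded_die_mid (a point): The loaded pellet die: plain steel cylinder 48 mm in diameter, 50 mm tall, standing upright on the bench, about 0.73 kg. Point at its centre, half-way up (25 mm above its underside); z up along the cylinder. Its plunger, a 27 mm wide dark round cap 4 mm thick on an 18 mm stem, stands 19 to 23 mm above the cylinder's top, so the whole is up to 73 mm tall. Grip it by the cylinder.
- plunger (a joint): How far the loaded die's plunger has been pushed in, m: 0 = cap top 73 mm above the die's underside; starts at 0 to 0.004; at 0.019 the cap seats on the cylinder. It resists with about 15 N rising to 24 N, does not spring back, and counts as home above 0.0155.
- spent_die_mid (a point): The pressed die that stands in the drawn-out platen's ring: same steel cylinder, 48 mm by 50 mm, but its cap is down, only 4.5 mm above the cylinder's top (54.5 mm tall in all), about 0.65 kg. Point at its centre, 25 mm above its underside.
- ram_axis (a point): Point of the press on the ram's axis, at the height of the platen's upper face (62 mm above the bench). x points from the open front of the press to its back, y to its left, where the lever is, z up. The whole press starts anywhere within some cm, turned by up to 0.2 rad.
- press: Bench press. Origin on the bench right under the ram axis, same axes. Its grey base is 50 mm high: x -85 to 75 mm, y -95 to 225 mm, with a 125 mm wide tongue under the platen forward to x = -196 mm. A 10 mm wide slide rail on either side of the platen stands 2 mm above the platen's upper face.
- nest (a point): Centre of the platen's locating ring, on the platen's upper face; moves with the platen. The ring is 55 mm inside, 66 mm outside, 4 mm high; a die stands inside it on the steel platen. With the platen home it coincides with the ram axis; drawn out, it lies up to 90 mm in front of it, clear of the crosshead.
- platen (a joint): Sliding platen, m: 0 = fully home under the ram, 0.09 = drawn fully out to the front; starts drawn out, 0.086 to 0.089. Slides with about 2.5 N and stays where it is left.
- platen_pin (a point): Upright pull pin at the front of the platen, 95 mm in front of the ring's centre: 12 mm in diameter, with an 18 mm black cap from 40 to 48 mm above the platen's upper face. Point on its axis, 23 mm above the platen's upper face. It can be gripped or hooked from above.
- lever (a joint): Spring-centred lever at the press's left, rad: 0 = upright, positive = towards the press (press -y), stop at 0.58; negative = away, to -0.40. Springs back to 0 when let go. The ram follows at once, 45.7 mm down per rad: it meets the loaded plunger at about 0.2 rad, which is home from 0.52 rad. Pushing at the ball to the stop takes 7 N free, about 15 N with a loaded die.
- lever_ball (a point): Centre of the lever's black ball, 28 mm in diameter, on a 12 mm rod, 148 mm above the pivot; the pivot is 62 mm above the bench, its axis along the press's x axis, at x = -48 mm, y = +180 mm of the ram axis. The rod is bare from 25 to 134 mm above the pivot.
- ram (a joint): How far the ram has come down, m; 0 at rest. The ram is a crosshead 52 mm (press x) by 190 mm (y) by 30 mm thick on two 18 mm posts at y = -75 and +75 mm; at rest its underside is 163 mm above the bench, its top 193 mm (post nuts 202 mm), and a 28 mm wide punch hangs from its middle to 143 mm above the bench.
- tray: Fixed shallow aluminium tray, 125 mm (its x) by 200 mm (its y), rim 14 mm high, walls and floor 4 mm. Origin at the centre of its underside. One pressed die already stands in its +y half, 40 to 58 mm from the middle; its -y half is free.
- spare_die_mid (a point): Another pressed die, standing in the tray; leave it. As the one in the press. Point at its centre, 25 mm above its underside.
- empty_sleeve_mid (a point): Empty steel sleeve, open at both ends, 48 mm in diameter, 50 mm tall, no plunger; leave it. Point at its centre.
- jar_mid (a point): Closed jar, 60 mm in diameter, 85 mm tall; leave it. Point 42 mm above its underside.
- mortar_mid (a point): White mortar bowl, 84 mm across the rim, 50 mm tall; leave it. Point 25 mm above its underside.
- tall_prop_mid (a point): Upright fired-clay tube (kiln prop), 38 mm in diameter, 150 mm tall; leave it. Point half-way up.
- short_prop_mid (a point): Upright fired-clay tube, 38 mm in diameter, 90 mm tall; leave it. Point half-way up.
- brush_mid (a point): Flat brush lying on the bench, 150 mm long (its x), 42 mm wide, 20 mm high; leave it.
- rib_mid (a point): Flat wooden throwing rib with round ends lying on the bench, 130 mm (its x) by 50 mm, 7 mm thick; leave it.
There are look-alikes about, which are no part of the job. Leave any purple look-alike of the part that bears loaded_die_mid alone. Leave any orange look-alike of the part that bears spent_die_mid alone.

How it is judged:
By the outcome, as a careful person would: the job done as asked, in the order asked, and still so for the second after the job is handed in, with the robot touching nothing.
It also fails if it takes over 64 s, if anything falls off the work surface, if the arm or the gripper's body presses on something with over 40 N, if the wrist force passes 120 N, or if a joint passes its speed limit or range.

## Working session

There is one attempt and no reset: what is moved stays moved. The work goes in short steps, Python scripts to look and compute and a shell command to move; the robot and the scene stay as the last step left them, time stands still between calls to the robot, and variables do not carry over. Pictures are saved under pics/ and viewed, and the job is handed in when it is done.

```bash
ls; mkdir -p pics; cat > h.py <<'E'
import numpy as np, cv2
from plant import sensors, read_camera, order, nets
from scipy.spatial.transform import Rotation as R
def K(c):
    f=240/np.tan(np.radians(c['vfov'])/2); return f
def pose(c,st=None):
    if 'eye' in c:
        o=c['orientation']; o=np.array(o)
        Rm=R.from_quat(o).as_matrix() if o.size==4 else o.reshape(3,3)
        return np.array(c['eye']),Rm
    T=np.array(c['hand_eye']); Rt=R.from_quat(st['tool_rot']).as_matrix()
    return np.array(st['eef_pos'])+Rt@T[:3,3], Rt@T[:3,:3]
def ray(c,px,st=None):
    f=K(c); d=np.array([(px[0]-c['cx'])/f,(px[1]-c['cy'])/f]); u=d.copy()
    for _ in range(30): u=d/(1+c['k1']*(u@u))
    e,Rm=pose(c,st); v=Rm@np.array([u[0],-u[1],-1]); return e,v
def onz(c,px,z,st=None):
    e,v=ray(c,px,st); return e+v*(z-e[2])/v[2]
def proj(c,P,st=None):
    e,Rm=pose(c,st); q=Rm.T@(np.array(P)-e); u=np.array([q[0],-q[1]])/-q[2]
    f=K(c); u=u*(1+c['k1']*(u@u)); return np.array([u[0]*f+c['cx'],u[1]*f+c['cy']])
def save(c,n): cv2.imwrite('pics/'+n+'.png',c['img'][:,:,::-1])
E
python3 - <<'E'
from h import *
s=sensors.read_state(); print(s['clock'],s['eef_pos'],s['tool_rot'],s['ft_force'])
for n in ['scene','top','wrist']:
    s=sensors.read_state(); c=read_camera(n); save(c,n+'0'); print(n,{k:v for k,v in c.items() if k!='img'})
    for t in ['loaded_die_mid','spent_die_mid','ram_axis','nest','platen_pin','lever_ball','tray','spare_die_mid','empty_sleeve_mid','press','jar_mid','tall_prop_mid','short_prop_mid','mortar_mid']:
        print(t,[(np.round(d['pixel']).tolist(),round(d['confidence'],2)) for d in nets.search_frame(t,n)][:4])
print(sensors.read_state()['clock'])
E
```

```text
pics
0.0 [0.1442849  0.50436245 0.22604725] [ 1.38921852e-01  9.90303045e-01 -7.43161058e-04 -2.15310065e-04] [-0.1936291  -0.6412656   0.31547792]
scene {'vfov': 57.09871593022262, 'cx': 318.38040825326885, 'cy': 238.94832913850254, 'k1': 0.01270442669044302, 'eye': array([0.918102  , 0.36988178, 0.96329986]), 'orientation': array([0.11912971, 0.27020298, 0.88413889, 0.36207304])}
loaded_die_mid [([254.0, 216.0], 0.8), ([260.0, 150.0], 0.72)]
spent_die_mid [([309.0, 253.0], 0.96), ([353.0, 218.0], 0.64)]
ram_axis []
nest [([322.0, 249.0], 0.86)]
platen_pin [([324.0, 248.0], 0.85), ([361.0, 292.0], 0.35)]
lever_ball [([359.0, 294.0], 0.85)]
tray [([430.0, 311.0], 0.64), ([298.0, 209.0], 0.5)]
spare_die_mid [([456.0, 318.0], 0.71)]
empty_sleeve_mid [([275.0, 177.0], 0.77)]
press [([314.0, 297.0], 0.84)]
jar_mid [([230.0, 186.0], 0.89)]
tall_prop_mid [([436.0, 377.0], 0.78)]
short_prop_mid [([392.0, 438.0], 0.96)]
mortar_mid [([299.0, 210.0], 0.94)]
top {'vfov': 50.46321798302547, 'cx': 315.80358702867164, 'cy': 233.52286699923283, 'k1': -0.127160469866299, 'eye': array([ 0.42870857, -
[... 841 characters left out ...]
r_mid [([387.0, 266.0], 0.86)]
wrist {'vfov': 58.063795016563866, 'cx': 319.3447361664176, 'cy': 235.45555913728586, 'k1': -0.09844334370039347, 'hand_eye': array([[ 8.35581008e-05,  9.67087256e-01,  2.54444951e-01,
         6.89880906e-02],
       [ 9.99999880e-01,  4.18390986e-05, -4.87414466e-04,
         1.01859431e-04],
       [-4.82018066e-04,  2.54444961e-01, -9.67087136e-01,
        -1.58836229e-01],
       [ 0.00000000e+00,  0.00000000e+00,  0.00000000e+00,
         1.00000000e+00]])}
loaded_die_mid []
spent_die_mid []
ram_axis []
nest []
platen_pin []
lever_ball []
tray []
spare_die_mid []
empty_sleeve_mid []
press []
jar_mid []
tall_prop_mid []
short_prop_mid []
mortar_mid []
2.25
```

View pics/scene0.png

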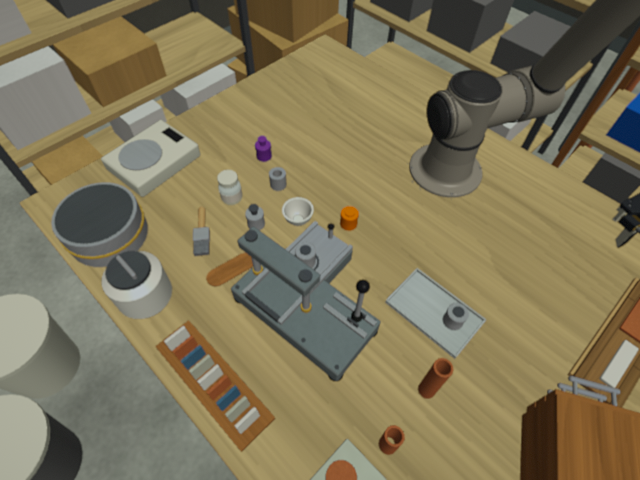

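View pics/top0.png

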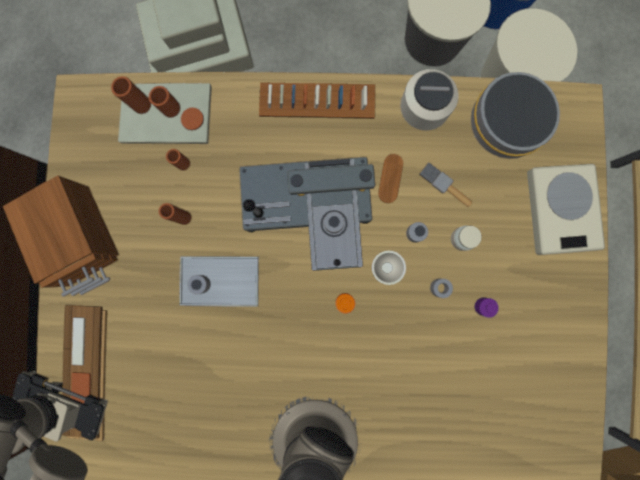

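View pics/wrist0.png

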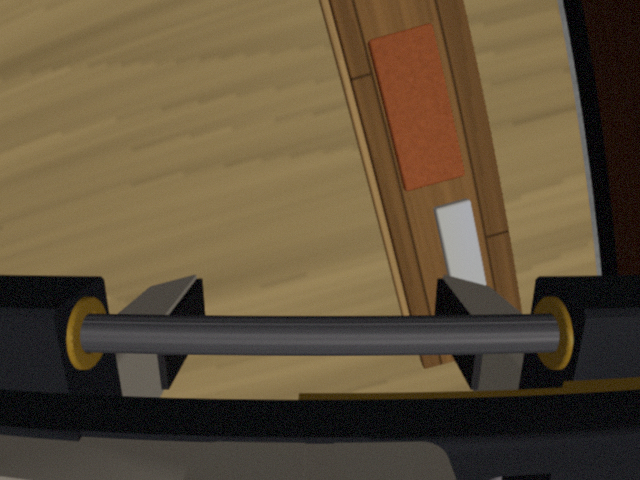

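```bash
python3 - <<'E'
import cv2
a=cv2.imread('pics/top0.png')
def crop(n,im,x,y,w,h,s): cv2.imwrite('pics/'+n+'.png',cv2.resize(im[y:y+h,x:x+w],None,fx=s,fy=s,interpolation=cv2.INTER_CUBIC))
crop('t_c1',a,230,145,200,150,4)
crop('t_c2',a,170,245,100,75,8)
E
python3 - <<'E'
from h import *
import pickle
c=read_camera('top'); pickle.dump(c,open('top.pkl','wb'))
c=read_camera('scene'); pickle.dump(c,open('scene.pkl','wb'))
E
```

```text
(no output)
```

View pics/t_c1.png

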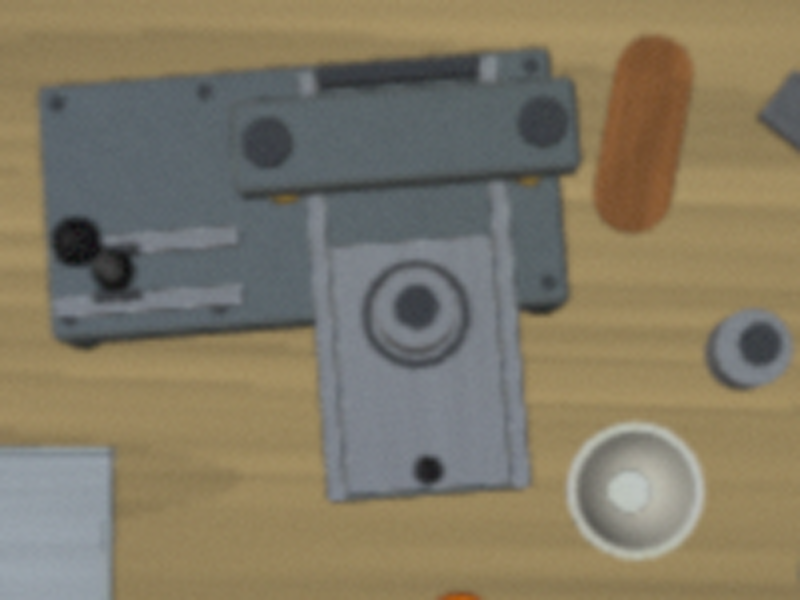

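View pics/t_c2.png

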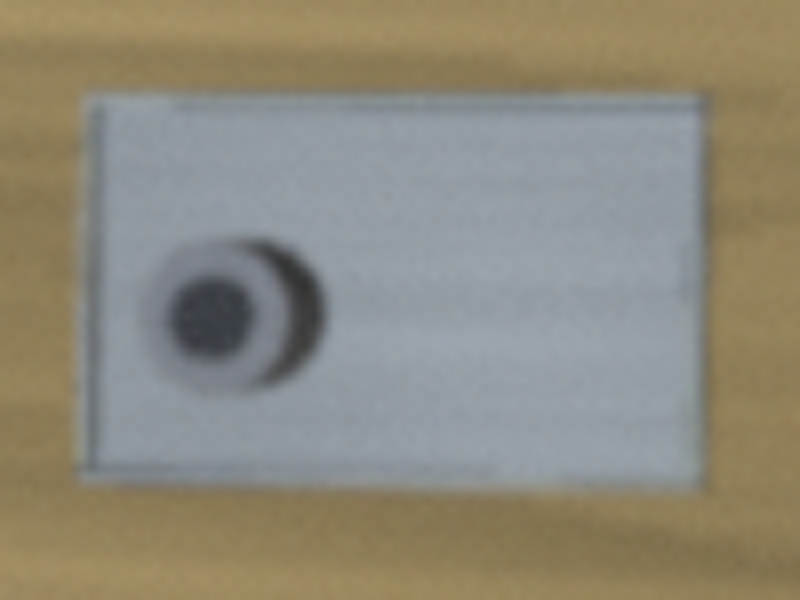

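```bash
python3 - <<'E'
import pickle
from h import *
c=pickle.load(open('top.pkl','rb')); s=pickle.load(open('scene.pkl','rb'))
q=lambda X,Y,x=230,y=145,k=4:((X+.5)/k-.5+x,(Y+.5)/k-.5+y)
P=lambda n,X,Y,z:print(n,np.round(onz(c,q(X,Y),z),4))
P('spentcap',416,306,.1165);P('ring',416,313,.066);P('pin',428,470,.110);P('loadcap',761,343,.071);P('ball',77,240,.210)
P('nutL',267,142,.202);P('nutR',542,121,.202)
P('mortar',636,490,.05)
for a in [(84,94),(704,92),(704,490),(80,485)]: print('tray',np.round(onz(c,q(*a,170,245,8),.014),4))
print('spare',np.round(onz(c,q(212,316,170,245,8),.0585),4))
print('tool',pose(c))
for n,p,z in [('orange',(345,302),.054),('sleeve',(442,288),.05),('jar',(467,237),.085),('tall',(165,205),.15)]: print(n,onz(c,p,z))
im=s['img'][:,:,::-1]
cv2.imwrite('pics/s_c1.png',cv2.resize(im[190:390,215:415],None,fx=3,fy=3,interpolation=cv2.INTER_CUBIC))
cv2.imwrite('pics/s_c2.png',cv2.resize(im[260:360,375:495],None,fx=5,fy=5,interpolation=cv2.INTER_CUBIC))
E
```

```text
spentcap [ 0.5435 -0.0315  0.1165]
ring [ 0.5442 -0.0317  0.066 ]
pin [ 0.4493 -0.0409  0.11  ]
loadcap [ 0.5311 -0.2388  0.071 ]
ball [0.5654 0.1512 0.21  ]
nutL [0.6221 0.0513 0.202 ]
nutR [ 0.6371 -0.0968  0.202 ]
mortar [ 0.4416 -0.1678  0.05  ]
tray [0.4541 0.3562 0.014 ]
tray [0.4606 0.1571 0.014 ]
tray [0.3361 0.1529 0.014 ]
tray [0.3302 0.3523 0.014 ]
spare [0.3867 0.2997 0.0585]
tool (array([ 0.42870857, -0.02957664,  1.28778733]), array([[ 0.02817804,  0.99697861, -0.07238538],
       [-0.99913038,  0.02586442, -0.03270354],
       [-0.03073252,  0.07324395,  0.99684043]]))
orange [ 0.35480219 -0.06409829  0.054     ]
sleeve [ 0.3942018  -0.29856779  0.05      ]
jar [ 0.51708804 -0.34925992  0.085     ]
tall [0.5680517  0.35631172 0.15      ]
```

View pics/s_c1.png

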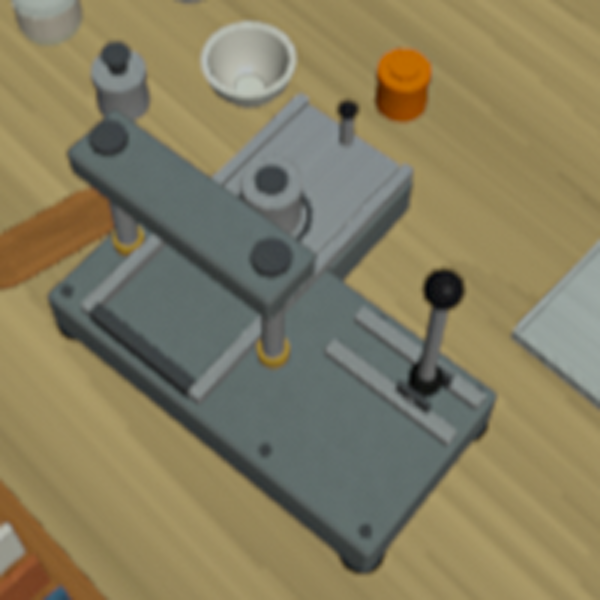

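```bash
python3 -m crank '[{"tx":0.2,"ty":-0.30,"tz":0.02,"az":0.38},{"tx":0.2,"ty":-0.30,"tz":0.02,"az":0.38},{"tx":0.2,"ty":-0.30,"tz":0.02,"az":0.38},{"tx":0.2,"ty":-0.30,"tz":0.02,"az":0.38},{"tx":0.2,"ty":-0.30,"tz":0.02,"az":0.38},{"tx":0.2,"ty":-0.30,"tz":0.02,"az":0.38},{"tx":0.2,"ty":-0.30,"tz":0.02,"az":0.38},{"tx":0.2,"ty":-0.30,"tz":0.02,"az":0.38},{"tx":0.4,"ty":-0.536,"tz":0.02,"az":0.38},{"tx":0.4,"ty":-0.536,"tz":0.02,"az":0.38}]'
python3 -m crank '[{"tx":0.133,"ty":-0.157,"az":0},{"tx":0.133,"ty":-0.157,"az":0},{"tx":0.133,"ty":-0.157,"az":0},{"tx":0.133,"ty":-0.157,"az":0}]'
```

```text
validation failed for argument at $[0]...
validation failed for argument at $[0]...
```

```bash
python3 -m crank '[{"grip":0.09,"tx":0.4,"ty":-0.536,"tz":0.02,"ax":0,"ay":0,"az":0.38}]'
```

```text
clock: 2.45
eef_pos: [0.1708, 0.4701, 0.2278]
tool_rot: [0.068, 0.998, 0.001, -0.0]
ft_force: [1.6, 0.2, 0.3]
finger_gap: 0.0904
```

```bash
python3 -m crank '[{"grip":0.09,"tx":0.37,"ty":-0.496,"tz":0.0,"ax":0,"ay":0,"az":0.23},{"grip":0.09,"tx":0.37,"ty":-0.496,"tz":0.0,"ax":0,"ay":0,"az":0.23},{"grip":0.09,"tx":0.37,"ty":-0.496,"tz":0.0,"ax":0,"ay":0,"az":0.23},{"grip":0.09,"tx":0.37,"ty":-0.496,"tz":0.0,"ax":0,"ay":0,"az":0.23},{"grip":0.09,"tx":0.37,"ty":-0.496,"tz":0.0,"ax":0,"ay":0,"az":0.23},{"grip":0.09,"tx":0.37,"ty":-0.496,"tz":0.0,"ax":0,"ay":0,"az":0.23},{"grip":0.09,"tx":0.37,"ty":-0.496,"tz":0.0,"ax":0,"ay":0,"az":0.23},{"grip":0.09,"tx":0.37,"ty":-0.496,"tz":0.0,"ax":0,"ay":0,"az":0.23},{"grip":0.09,"tx":0.37,"ty":-0.496,"tz":0.0,"ax":0,"ay":0,"az":0.23},{"grip":0.09,"tx":0.37,"ty":-0.496,"tz":0.0,"ax":0,"ay":0,"az":0.23}]'
```

```text
clock: 3.45
eef_pos: [0.469, 0.0695, 0.2284]
tool_rot: [-0.044, 0.999, 0.0, 0.0]
ft_force: [1.2, 0.3, 0.3]
finger_gap: 0.0902
```

```bash
python3 -m crank '[{"grip":0.09,"tx":0.072,"ty":-0.097,"tz":-0.01,"ax":0,"ay":0,"az":0.012},{"grip":0.09,"tx":0.072,"ty":-0.097,"tz":-0.01,"ax":0,"ay":0,"az":0.012},{"grip":0.09,"tx":0.072,"ty":-0.097,"tz":-0.01,"ax":0,"ay":0,"az":0.012},{"grip":0.09,"tx":0.072,"ty":-0.097,"tz":-0.01,"ax":0,"ay":0,"az":0.012}]'
python3 - <<'E'
from h import *
s=sensors.read_state(); c=read_camera('wrist'); save(c,'w1'); print(s['eef_pos'],s['tool_rot'])
for n,P in [('cap',(.5435,-.0315,.1165)),('ring',(.5442,-.0317,.066)),('pin',(.4493,-.0409,.11))]: print(n,proj(c,P,s))
E
```

```text
clock: 3.85
eef_pos: [0.5412, -0.0282, 0.2173]
tool_rot: [-0.049, 0.999, -0.0, -0.0]
ft_force: [0.1, 1.3, 0.2]
finger_gap: 0.0901
[ 0.54119789 -0.02819827  0.21725131] [-4.88806519e-02  9.98804584e-01 -1.23536577e-04 -2.64742335e-04]
cap [312.93211461 239.451161  ]
ring [313.51280969 222.27970616]
pin [312.30636956  81.36590912]
```

View pics/w1.png

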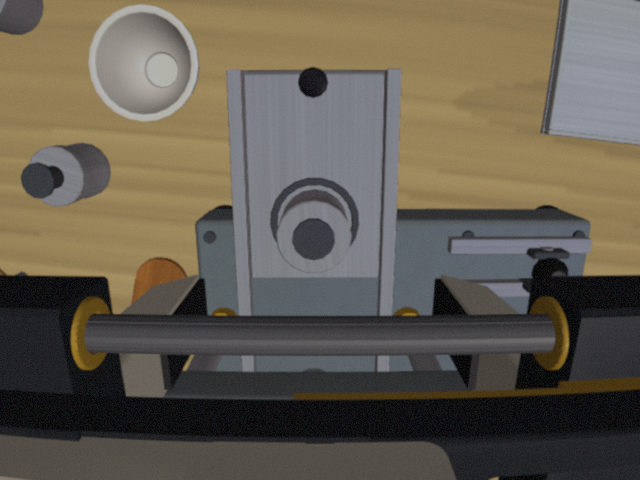

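```bash
python3 -m crank '[{"grip":0.09,"tx":0.002,"ty":-0.003,"tz":-0.04,"ax":0,"ay":0,"az":0.003},{"grip":0.09,"tx":0.002,"ty":-0.003,"tz":-0.08,"ax":0,"ay":0,"az":0.003},{"grip":0.09,"tx":0.002,"ty":-0.003,"tz":-0.115,"ax":0,"ay":0,"az":0.003},{"grip":0.09,"tx":0.002,"ty":-0.003,"tz":-0.143,"ax":0,"ay":0,"az":0.003},{"grip":0.09,"tx":0.002,"ty":-0.003,"tz":-0.143,"ax":0,"ay":0,"az":0.003},{"grip":0.09,"tx":0.002,"ty":-0.003,"tz":-0.143,"ax":0,"ay":0,"az":0.003}]' 25
python3 - <<'E'
from h import *
s=sensors.read_state(); c=read_camera('wrist'); save(c,'w2'); print(s['eef_pos'],s['tool_rot'],s['ft_force'])
E
```

```text
clock: 4.5
eef_pos: [0.542, -0.0276, 0.076]
tool_rot: [-0.053, 0.999, 0.0, 0.0]
ft_force: [0.2, -0.6, 0.5]
finger_gap: 0.09
[ 0.54195668 -0.02757662  0.07602212] [-5.27697057e-02  9.98606703e-01  1.02639781e-04  3.14335687e-05] [ 0.21710376 -0.60564546  0.48567919]
```

View pics/w2.png

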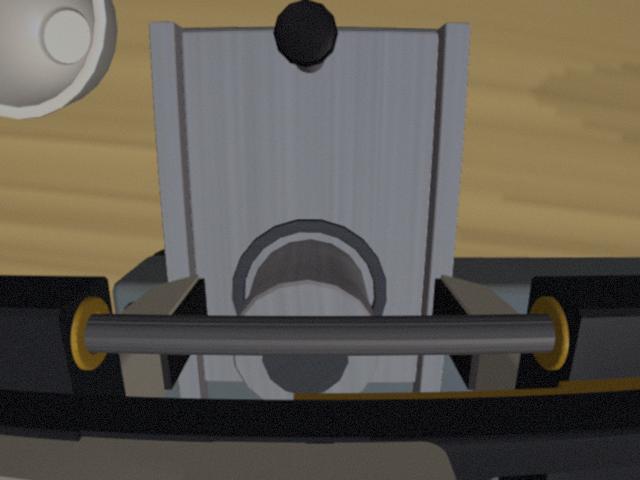

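```bash
python3 -m crank '[{"grip":0.09,"tx":0.0015,"ty":-0.004,"tz":-0.002,"ax":0,"ay":0,"az":0},{"grip":0.09,"tx":0.0015,"ty":-0.004,"tz":-0.002,"ax":0,"ay":0,"az":0},{"grip":0.04,"tx":0.0015,"ty":-0.004,"tz":-0.002,"ax":0,"ay":0,"az":0},{"grip":0.04,"tx":0.0015,"ty":-0.004,"tz":-0.002,"ax":0,"ay":0,"az":0},{"grip":0.04,"tx":0.0015,"ty":-0.004,"tz":-0.002,"ax":0,"ay":0,"az":0},{"grip":0.04,"tx":0.0015,"ty":-0.004,"tz":-0.002,"ax":0,"ay":0,"az":0},{"grip":0.04,"tx":0.0015,"ty":-0.004,"tz":-0.002,"ax":0,"ay":0,"az":0}]' 25
```

```text
clock: 5.25
eef_pos: [0.5435, -0.0325, 0.0732]
tool_rot: [-0.052, 0.999, 0.0, -0.0]
ft_force: [0.7, 0.3, 0.0]
finger_gap: 0.0544
```

```bash
python3 -m crank '[{"grip":0.04,"tx":0,"ty":0,"tz":0,"ax":0,"ay":0,"az":0},{"grip":0.04,"tx":0,"ty":0,"tz":0,"ax":0,"ay":0,"az":0},{"grip":0.04,"tx":0,"ty":0,"tz":0.03,"ax":0,"ay":0,"az":0},{"grip":0.04,"tx":0,"ty":0,"tz":0.07,"ax":0,"ay":0,"az":0},{"grip":0.04,"tx":0,"ty":0,"tz":0.07,"ax":0,"ay":0,"az":0}]' 25
```

```text
clock: 5.75
eef_pos: [0.5461, -0.033, 0.1472]
tool_rot: [-0.052, 0.999, -0.001, 0.004]
ft_force: [0.9, -0.9, -5.3]
finger_gap: 0.0476
```

```bash
python3 -m crank '[{"grip":0.04,"tx":-0.045,"ty":0.015,"tz":0,"ax":0,"ay":0,"az":0},{"grip":0.04,"tx":-0.085,"ty":0.05,"tz":0,"ax":0,"ay":0,"az":0},{"grip":0.04,"tx":-0.12,"ty":0.085,"tz":0,"ax":0,"ay":0,"az":0},{"grip":0.04,"tx":-0.14,"ty":0.13,"tz":0,"ax":0,"ay":0,"az":0},{"grip":0.04,"tx":-0.149,"ty":0.175,"tz":0,"ax":0,"ay":0,"az":0},{"grip":0.04,"tx":-0.149,"ty":0.22,"tz":0,"ax":0,"ay":0,"az":0},{"grip":0.04,"tx":-0.149,"ty":0.241,"tz":-0.03,"ax":0,"ay":0,"az":0},{"grip":0.04,"tx":-0.149,"ty":0.241,"tz":-0.07,"ax":0,"ay":0,"az":0},{"grip":0.04,"tx":-0.149,"ty":0.241,"tz":-0.1,"ax":0,"ay":0,"az":0},{"grip":0.04,"tx":-0.149,"ty":0.241,"tz":-0.1,"ax":0,"ay":0,"az":0}]' 25
python3 - <<'E'
from h import *
s=sensors.read_state(); c=read_camera('wrist'); save(c,'w3'); print(s['eef_pos'],s['tool_rot'],s['ft_force'])
E
```

```text
clock: 6.75
eef_pos: [0.3903, 0.2074, 0.0388]
tool_rot: [-0.052, 0.999, -0.001, -0.005]
ft_force: [-0.8, -0.5, -6.3]
finger_gap: 0.0473
[0.39032651 0.20735534 0.03883584] [-0.05247695  0.9986066  -0.00143831 -0.00538171] [-0.80382177 -0.51607171 -6.30582133]
```

View pics/w3.png

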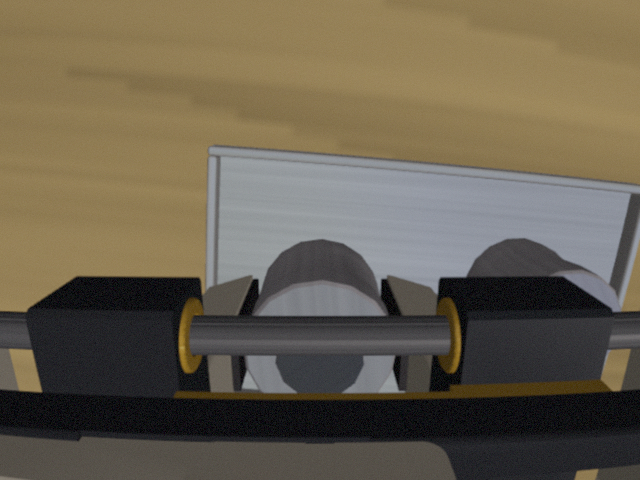

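```bash
python3 -m crank '[{"grip":0.04,"tx":0.003,"ty":0.003,"tz":-0.012,"ax":0,"ay":0,"az":0},{"grip":0.04,"tx":0.003,"ty":0.003,"tz":-0.019,"ax":0,"ay":0,"az":0},{"grip":0.04,"tx":0.003,"ty":0.003,"tz":-0.0235,"ax":0,"ay":0,"az":0},{"grip":0.04,"tx":0.003,"ty":0.003,"tz":-0.0235,"ax":0,"ay":0,"az":0},{"grip":0.04,"tx":0.003,"ty":0.003,"tz":-0.0235,"ax":0,"ay":0,"az":0}]' 25
```

```text
clock: 7.3
eef_pos: [0.3977, 0.2115, 0.02]
tool_rot: [-0.052, 0.999, 0.0, 0.0]
ft_force: [-0.1, 0.2, -5.5]
finger_gap: 0.0477
```

```bash
python3 -m crank '[{"grip":0.04,"tx":0,"ty":0,"tz":-0.003,"ax":0,"ay":0,"az":0},{"grip":0.04,"tx":0,"ty":0,"tz":-0.004,"ax":0,"ay":0,"az":0},{"grip":0.04,"tx":0,"ty":0,"tz":-0.004,"ax":0,"ay":0,"az":0}]' 25
```

```text
clock: 7.6
eef_pos: [0.3974, 0.2115, 0.0156]
tool_rot: [-0.052, 0.999, 0.0, -0.0]
ft_force: [-0.7, -0.1, -5.3]
finger_gap: 0.0473
```

```bash
python3 -m crank '[{"grip":0.04,"tx":0,"ty":0,"tz":-0.001,"ax":0,"ay":0,"az":0},{"grip":0.04,"tx":0,"ty":0,"tz":-0.002,"ax":0,"ay":0,"az":0},{"grip":0.04,"tx":0,"ty":0,"tz":-0.002,"ax":0,"ay":0,"az":0}]' 25
```

```text
clock: 7.9
eef_pos: [0.3977, 0.2115, 0.0151]
tool_rot: [-0.052, 0.999, 0.0, 0.001]
ft_force: [-3.7, -1.8, 12.3]
finger_gap: 0.0473
```

```bash
python3 -m crank '[{"grip":0.058,"tx":0,"ty":0,"tz":0.001,"ax":0,"ay":0,"az":0},{"grip":0.058,"tx":0,"ty":0,"tz":0.001,"ax":0,"ay":0,"az":0},{"grip":0.058,"tx":0,"ty":0,"tz":0.001,"ax":0,"ay":0,"az":0},{"grip":0.058,"tx":0,"ty":0,"tz":0.04,"ax":0,"ay":0,"az":0},{"grip":0.058,"tx":0,"ty":0,"tz":0.08,"ax":0,"ay":0,"az":0},{"grip":0.07,"tx":0,"ty":0,"tz":0.13,"ax":0,"ay":0,"az":0}]' 25
python3 - <<'E'
from h import *
s=sensors.read_state(); c=read_camera('wrist'); save(c,'w4'); print(s['eef_pos'],s['tool_rot'],s['ft_force'])
E
```

```text
clock: 8.5
eef_pos: [0.3966, 0.2111, 0.1441]
tool_rot: [-0.052, 0.999, -0.0, -0.001]
ft_force: [1.0, 1.2, -0.8]
finger_gap: 0.0622
[0.39663488 0.21114975 0.14411754] [-5.20936377e-02  9.98641037e-01 -3.59709674e-04 -1.48435973e-03] [ 0.98609789  1.18445954 -0.77506493]
```

View pics/w4.png

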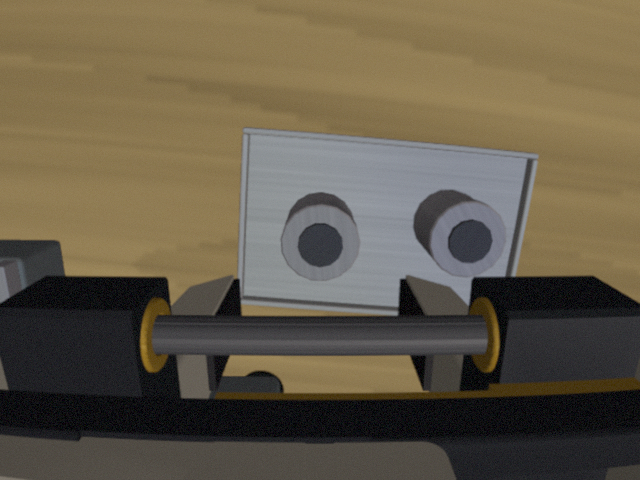

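```bash
python3 -m crank '[{"grip":0.08,"tx":0,"ty":-0.03,"tz":0.035,"ax":0,"ay":0,"az":-0.1},{"grip":0.08,"tx":0.0,"ty":-0.078,"tz":0.045,"ax":0,"ay":0,"az":-0.2},{"grip":0.08,"tx":0.015,"ty":-0.125,"tz":0.045,"ax":0,"ay":0,"az":-0.32},{"grip":0.08,"tx":0.03,"ty":-0.172,"tz":0.045,"ax":0,"ay":0,"az":-0.45},{"grip":0.08,"tx":0.045,"ty":-0.219,"tz":0.045,"ax":0,"ay":0,"az":-0.58},{"grip":0.08,"tx":0.06,"ty":-0.266,"tz":0.045,"ax":0,"ay":0,"az":-0.71},{"grip":0.08,"tx":0.075,"ty":-0.313,"tz":0.045,"ax":0,"ay":0,"az":-0.84},{"grip":0.08,"tx":0.09,"ty":-0.36,"tz":0.045,"ax":0,"ay":0,"az":-0.97},{"grip":0.08,"tx":0.11,"ty":-0.405,"tz":0.045,"ax":0,"ay":0,"az":-1.1},{"grip":0.08,"tx":0.132,"ty":-0.449,"tz":0.045,"ax":0,"ay":0,"az":-1.15}]' 25
python3 -m crank '[{"grip":0.08,"tx":0,"ty":0,"tz":0,"ax":0,"ay":0,"az":0},{"grip":0.08,"tx":0,"ty":0,"tz":0,"ax":0,"ay":0,"az":0}]'
python3 - <<'E'
from h import *
s=sensors.read_state(); c=read_camera('wrist'); save(c,'w5'); print(s['eef_pos'],s['tool_rot'],s['joint_pos'])
print(R.from_quat(s['tool_rot']).as_matrix()[:,0])
print(proj(c,(.5311,-.2388,.071),s))
E
```

```text
clock: 9.55
eef_pos: [0.5298, -0.2398, 0.1886]
tool_rot: [0.502, 0.865, 0.0, 0.0]
ft_force: [0.4, 0.7, 0.3]
finger_gap: 0.0798
clock: 9.75
eef_pos: [0.5292, -0.2382, 0.1876]
tool_rot: [0.5, 0.866, 0.0, -0.001]
ft_force: [0.3, 0.9, -0.6]
finger_gap: 0.0803
[ 0.52923497 -0.2381672   0.18762376] [ 4.99922924e-01  8.66069490e-01  1.87969248e-04 -8.20646176e-04] [-5.55077569e-01  4.75776319e-01  1.42553774e+00  3.42291669e-04
  1.24193095e+00 -1.07896475e+00]
[-0.50015279  0.86593567  0.00160941]
[321.9815721  232.69776927]
```

View pics/w5.png

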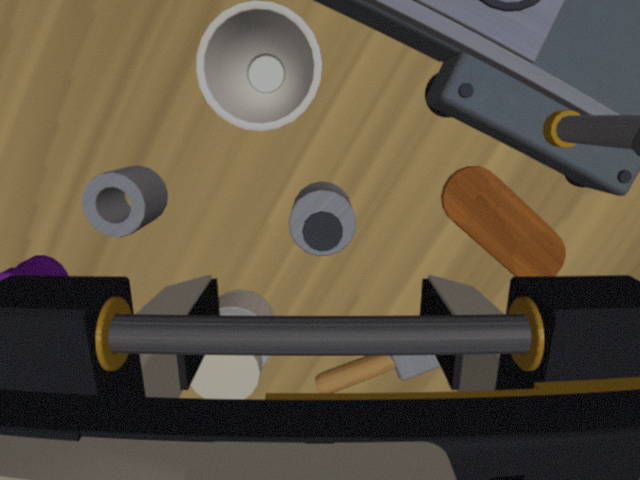

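```bash
python3 -m crank '[{"grip":0.08,"tx":0.002,"ty":-0.001,"tz":-0.045,"ax":0,"ay":0,"az":0},{"grip":0.08,"tx":0.002,"ty":-0.001,"tz":-0.09,"ax":0,"ay":0,"az":0},{"grip":0.08,"tx":0.002,"ty":-0.001,"tz":-0.13,"ax":0,"ay":0,"az":0},{"grip":0.08,"tx":0.002,"ty":-0.001,"tz":-0.155,"ax":0,"ay":0,"az":0},{"grip":0.08,"tx":0.002,"ty":-0.001,"tz":-0.17,"ax":0,"ay":0,"az":0},{"grip":0.08,"tx":0.002,"ty":-0.001,"tz":-0.175,"ax":0,"ay":0,"az":0},{"grip":0.08,"tx":0.002,"ty":-0.001,"tz":-0.175,"ax":0,"ay":0,"az":0}]' 25
python3 - <<'E'
from h import *
s=sensors.read_state(); c=read_camera('wrist'); save(c,'w6'); print(s['eef_pos'],s['tool_rot'])
E
```

```text
clock: 10.5
eef_pos: [0.5313, -0.2373, 0.0138]
tool_rot: [0.499, 0.867, 0.0, -0.0]
ft_force: [0.4, -0.5, 0.1]
finger_gap: 0.0801
[ 0.53131005 -0.2373131   0.0137651 ] [ 4.98654608e-01  8.66800683e-01  8.06923582e-05 -3.89962038e-04]
```

View pics/w6.png

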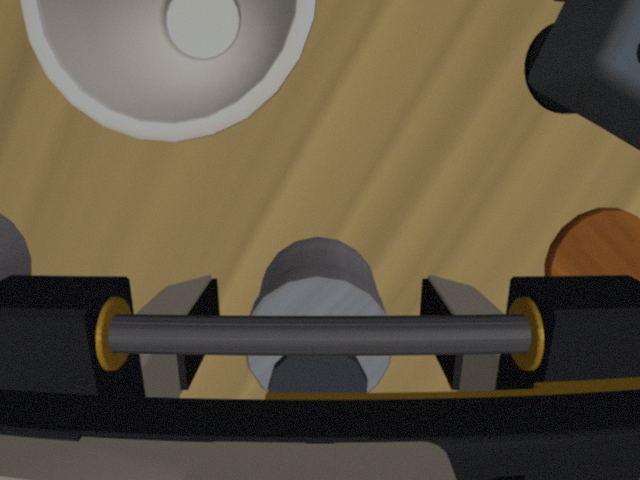

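```bash
python3 -m crank '[{"grip":0.04,"tx":0,"ty":-0.001,"tz":0,"ax":0,"ay":0,"az":0},{"grip":0.04,"tx":0,"ty":-0.001,"tz":0,"ax":0,"ay":0,"az":0},{"grip":0.04,"tx":0,"ty":-0.001,"tz":0,"ax":0,"ay":0,"az":0},{"grip":0.04,"tx":0,"ty":-0.001,"tz":0,"ax":0,"ay":0,"az":0},{"grip":0.04,"tx":0,"ty":-0.001,"tz":0,"ax":0,"ay":0,"az":0},{"grip":0.04,"tx":0,"ty":-0.001,"tz":0,"ax":0,"ay":0,"az":0}]' 25
python3 -m crank '[{"grip":0.04,"tx":0,"ty":0,"tz":0.04,"ax":0,"ay":0,"az":0},{"grip":0.04,"tx":0,"ty":0,"tz":0.09,"ax":0,"ay":0,"az":0},{"grip":0.04,"tx":0,"ty":0,"tz":0.13,"ax":0,"ay":0,"az":0},{"grip":0.04,"tx":0,"ty":0,"tz":0.13,"ax":0,"ay":0,"az":0}]' 25
```

```text
clock: 11.15
eef_pos: [0.5318, -0.2396, 0.014]
tool_rot: [0.499, 0.866, 0.0, 0.0]
ft_force: [-0.1, 0.7, 1.7]
finger_gap: 0.0475
clock: 11.55
eef_pos: [0.5338, -0.2409, 0.1485]
tool_rot: [0.499, 0.866, -0.0, 0.005]
ft_force: [0.9, -1.8, -8.9]
finger_gap: 0.0475
```

```bash
python3 -m crank '[{"grip":0.04,"tx":-0.035,"ty":0.015,"tz":0,"ax":0,"ay":0,"az":0.14},{"grip":0.04,"tx":-0.05,"ty":0.05,"tz":0,"ax":0,"ay":0,"az":0.28},{"grip":0.04,"tx":-0.055,"ty":0.09,"tz":0,"ax":0,"ay":0,"az":0.42},{"grip":0.04,"tx":-0.055,"ty":0.13,"tz":0,"ax":0,"ay":0,"az":0.56},{"grip":0.04,"tx":-0.05,"ty":0.165,"tz":0,"ax":0,"ay":0,"az":0.7},{"grip":0.04,"tx":-0.045,"ty":0.19,"tz":0,"ax":0,"ay":0,"az":0.84},{"grip":0.04,"tx":-0.035,"ty":0.2,"tz":0,"ax":0,"ay":0,"az":0.98},{"grip":0.04,"tx":-0.02,"ty":0.205,"tz":0,"ax":0,"ay":0,"az":1.1},{"grip":0.04,"tx":0.012,"ty":0.208,"tz":-0.02,"ax":0,"ay":0,"az":1.145},{"grip":0.04,"tx":0.012,"ty":0.208,"tz":-0.04,"ax":0,"ay":0,"az":1.145}]' 25
python3 -m crank '[{"grip":0.04,"tx":0,"ty":0,"tz":0,"ax":0,"ay":0,"az":0},{"grip":0.04,"tx":0,"ty":0,"tz":0,"ax":0,"ay":0,"az":0}]'
python3 - <<'E'
from h import *
s=sensors.read_state(); c=read_camera('wrist'); save(c,'w7'); print(s['eef_pos'],s['tool_rot'])
print(R.from_quat(s['tool_rot']).as_matrix()[:,0])
for P in [(.5440,-.0316,.066),(.4493,-.0409,.11)]: print(proj(c,P,s))
E
```

```text
clock: 12.55
eef_pos: [0.546, -0.0311, 0.101]
tool_rot: [-0.051, 0.999, 0.0, 0.001]
ft_force: [0.5, -0.4, -8.6]
finger_gap: 0.0476
clock: 12.75
eef_pos: [0.5415, -0.0312, 0.1016]
tool_rot: [-0.05, 0.999, 0.001, -0.003]
ft_force: [-0.6, 0.1, -7.3]
finger_gap: 0.0474
[ 0.54152768 -0.03119022  0.10158274] [-4.96130649e-02  9.98764412e-01  6.97135912e-04 -2.77599522e-03]
[-0.99506168 -0.0991074   0.00547596]
[316.9132832 276.6515976]
[316.58296266  48.91337584]
```

View pics/w7.png

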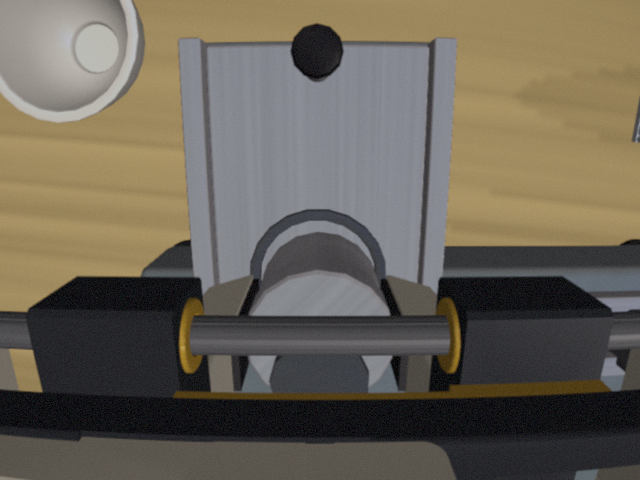

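```bash
python3 - <<'E'
from h import *
import pickle
c=read_camera('wrist'); s=sensors.read_state(); print(s['eef_pos'])
p=s['eef_pos']
for dx in (-.003,0,.003):
    P=p+np.array([dx,0,-.014]); 
    # bottom front rim of the die (nearest robot), top front rim
    for r,z in ((.024,0),(.024,.05),(.0135,.071)):
        print(dx,z,np.round(proj(c,P+[-r*.995,-r*.1,z],s),1))
im=c['img'][190:400,220:420,::-1]; cv2.imwrite('pics/w7c.png',cv2.resize(im,None,fx=3,fy=2.8,interpolation=cv2.INTER_CUBIC))
E
```

```text
[ 0.54308227 -0.0315983   0.10366745]
-0.003 0 [319. 227.]
-0.003 0.05 [319.  266.3]
-0.003 0.071 [319.1 330.6]
0 0 [318.2 234.1]
0 0.05 [318.  275.7]
0 0.071 [317.9 340.9]
0.003 0 [317.5 241. ]
0.003 0.05 [317. 285.]
0.003 0.071 [316.8 351. ]
```

View pics/w7c.png

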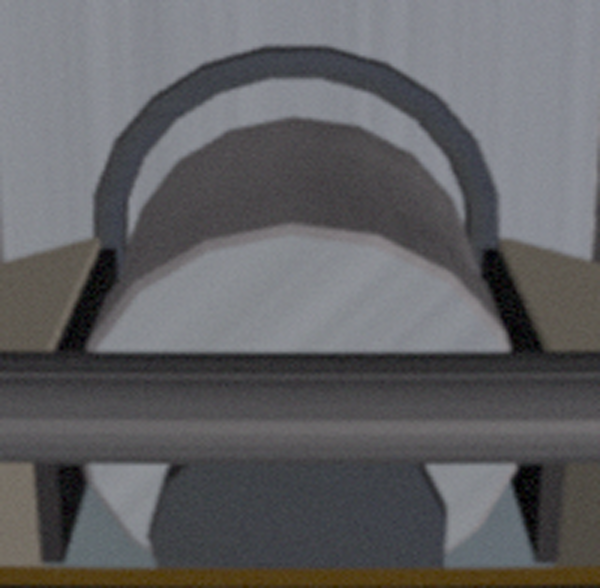

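```bash
python3 -m crank '[{"grip":0.04,"tx":0.002,"ty":0,"tz":-0.007,"ax":0,"ay":0,"az":0},{"grip":0.04,"tx":0.002,"ty":0,"tz":-0.014,"ax":0,"ay":0,"az":0},{"grip":0.04,"tx":0.002,"ty":0,"tz":-0.02,"ax":0,"ay":0,"az":0},{"grip":0.04,"tx":0.002,"ty":0,"tz":-0.02,"ax":0,"ay":0,"az":0},{"grip":0.04,"tx":0.002,"ty":0,"tz":-0.02,"ax":0,"ay":0,"az":0},{"grip":0.04,"tx":0.002,"ty":0,"tz":-0.02,"ax":0,"ay":0,"az":0}]'
python3 - <<'E'
from h import *
s=sensors.read_state();c=read_camera('wrist');print(s['eef_pos'])
im=c['img'][190:400,220:420,::-1]; cv2.imwrite('pics/w8c.png',cv2.resize(im,None,fx=3,fy=2.8,interpolation=cv2.INTER_CUBIC))
for z,r,P in ((.066,.033,(.5445,-.0315)),(.066,.0275,(.5445,-.0315))): print(proj(c,[P[0]-r*.995,P[1]-r*.1,z],s))
p=s['eef_pos']
for dx in (-.003,0): print(proj(c,p+[-.0239+dx,-.0024,-.014],s))
E
```

```text
clock: 13.45
eef_pos: [0.5457, -0.0316, 0.0839]
tool_rot: [-0.05, 0.999, -0.0, 0.0]
ft_force: [-0.6, 0.6, -7.7]
finger_gap: 0.0475
[ 0.54573417 -0.03156309  0.08391326]
[318.69778664 207.86781618]
[318.71230885 220.7668128 ]
[318.99256647 226.9547634 ]
[318.27290722 233.98056376]
```

View pics/w8c.png

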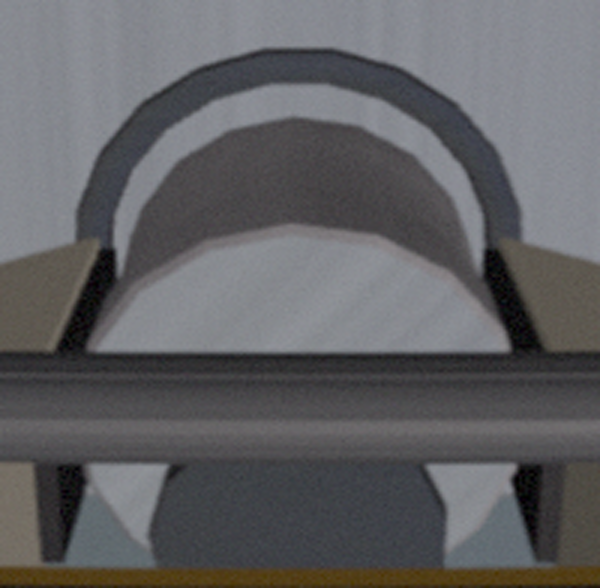

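```bash
python3 -m crank '[{"grip":0.04,"tx":0,"ty":0,"tz":-0.004,"ax":0,"ay":0,"az":0},{"grip":0.04,"tx":0,"ty":0,"tz":-0.007,"ax":0,"ay":0,"az":0},{"grip":0.04,"tx":0,"ty":0,"tz":-0.007,"ax":0,"ay":0,"az":0},{"grip":0.04,"tx":0,"ty":0,"tz":-0.007,"ax":0,"ay":0,"az":0}]'
python3 -m crank '[{"grip":0.04,"tx":0,"ty":0,"tz":-0.001,"ax":0,"ay":0,"az":0},{"grip":0.04,"tx":0,"ty":0,"tz":-0.0015,"ax":0,"ay":0,"az":0},{"grip":0.04,"tx":0,"ty":0,"tz":-0.0015,"ax":0,"ay":0,"az":0}]'
```

```text
clock: 13.9
eef_pos: [0.5454, -0.0315, 0.0765]
tool_rot: [-0.05, 0.999, 0.0, -0.0]
ft_force: [-0.5, 0.3, -8.3]
finger_gap: 0.047
clock: 14.2
eef_pos: [0.5458, -0.0315, 0.076]
tool_rot: [-0.05, 0.999, -0.0, 0.001]
ft_force: [-2.9, 0.8, 1.7]
finger_gap: 0.0471
```

```bash
python3 -m crank '[{"grip":0.07,"tx":0,"ty":0,"tz":0,"ax":0,"ay":0,"az":0},{"grip":0.07,"tx":0,"ty":0,"tz":0.001,"ax":0,"ay":0,"az":0},{"grip":0.07,"tx":0,"ty":0,"tz":0.001,"ax":0,"ay":0,"az":0},{"grip":0.07,"tx":0,"ty":0,"tz":0.03,"ax":0,"ay":0,"az":0},{"grip":0.07,"tx":0,"ty":0,"tz":0.07,"ax":0,"ay":0,"az":0},{"grip":0.07,"tx":0,"ty":0,"tz":0.11,"ax":0,"ay":0,"az":0},{"grip":0.07,"tx":-0.03,"ty":0,"tz":0.11,"ax":0,"ay":0,"az":0}]' 25
python3 - <<'E'
from h import *
s=sensors.read_state(); c=read_camera('wrist'); save(c,'w9'); print(s['eef_pos'],s['ft_force'])
for P in [(.5445,-.0315,.066),(.5445,-.0315,.133),(.4493,-.0409,.11)]: print(proj(c,P,s))
E
```

```text
clock: 14.9
eef_pos: [0.5211, -0.0326, 0.1909]
tool_rot: [-0.05, 0.999, -0.002, 0.007]
ft_force: [-0.1, -1.0, -0.9]
finger_gap: 0.0698
[ 0.52106794 -0.03256211  0.19094797] [-0.07865366 -1.03821868 -0.91664976]
[317.5035358  257.57682906]
[316.58069454 296.8803191 ]
[316.94143478 113.86942173]
```

View pics/w9.png

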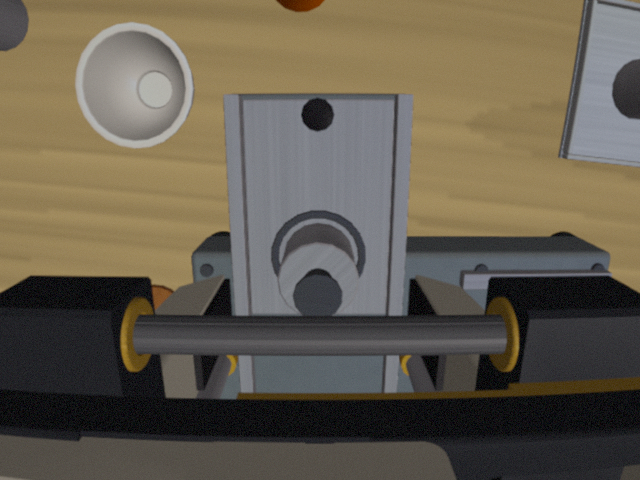

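```bash
python3 -m crank '[{"grip":0.06,"tx":-0.045,"ty":-0.006,"tz":0,"ax":0,"ay":0,"az":0},{"grip":0.06,"tx":-0.066,"ty":-0.0094,"tz":-0.01,"ax":0,"ay":0,"az":0},{"grip":0.06,"tx":-0.066,"ty":-0.0094,"tz":-0.05,"ax":0,"ay":0,"az":0},{"grip":0.06,"tx":-0.066,"ty":-0.0094,"tz":-0.06,"ax":0,"ay":0,"az":0},{"grip":0.06,"tx":-0.066,"ty":-0.0094,"tz":-0.06,"ax":0,"ay":0,"az":0}]'
python3 -m crank '[{"grip":0.06,"tx":0,"ty":0,"tz":0,"ax":0,"ay":0,"az":0}]'
python3 - <<'E'
from h import *
s=sensors.read_state(); c=read_camera('wrist'); save(c,'w10'); print(s['eef_pos'],s['tool_rot'])
for P in [(.4493,-.0409,.11)]: print(proj(c,P,s))
E
```

```text
clock: 15.45
eef_pos: [0.4489, -0.0407, 0.1241]
tool_rot: [-0.05, 0.999, 0.001, -0.002]
ft_force: [0.4, 0.5, 0.7]
finger_gap: 0.0599
clock: 15.55
eef_pos: [0.4505, -0.041, 0.1259]
tool_rot: [-0.05, 0.999, -0.0, 0.0]
ft_force: [-0.5, -0.2, -0.4]
finger_gap: 0.06
[ 0.45047715 -0.04104597  0.12588002] [-4.97712207e-02  9.98760562e-01 -7.95743388e-05  3.98433142e-04]
[318.96421839 284.18991869]
```

View pics/w10.png

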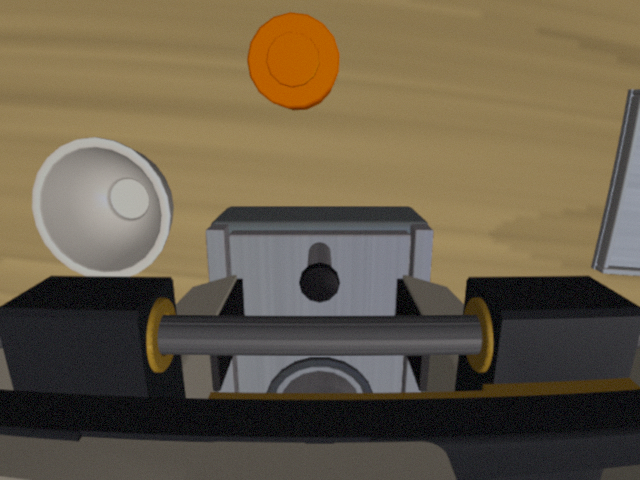

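```bash
python3 -m crank '[{"grip":0.06,"tx":-0.001,"ty":0,"tz":-0.03,"ax":0,"ay":0,"az":0},{"grip":0.06,"tx":-0.001,"ty":0,"tz":-0.054,"ax":0,"ay":0,"az":0},{"grip":0.06,"tx":-0.001,"ty":0,"tz":-0.054,"ax":0,"ay":0,"az":0},{"grip":0.005,"tx":-0.001,"ty":0,"tz":-0.054,"ax":0,"ay":0,"az":0},{"grip":0.005,"tx":-0.001,"ty":0,"tz":-0.054,"ax":0,"ay":0,"az":0},{"grip":0.005,"tx":-0.001,"ty":0,"tz":-0.054,"ax":0,"ay":0,"az":0},{"grip":0.005,"tx":-0.001,"ty":0,"tz":-0.054,"ax":0,"ay":0,"az":0},{"grip":0.005,"tx":-0.001,"ty":0,"tz":-0.054,"ax":0,"ay":0,"az":0},{"grip":0.005,"tx":-0.001,"ty":0,"tz":-0.054,"ax":0,"ay":0,"az":0}]' 20
```

```text
clock: 16.5
eef_pos: [0.4488, -0.0413, 0.0715]
tool_rot: [-0.05, 0.999, -0.0, 0.0]
ft_force: [-1.5, -5.9, 0.6]
finger_gap: 0.0171
```

```bash
python3 -m crank '[{"grip":0.005,"tx":0,"ty":0,"tz":0,"ax":0,"ay":0,"az":0},{"grip":0.005,"tx":0,"ty":0,"tz":0,"ax":0,"ay":0,"az":0},{"grip":0.005,"tx":0.003,"ty":0.0003,"tz":0,"ax":0,"ay":0,"az":0},{"grip":0.005,"tx":0.007,"ty":0.0007,"tz":0,"ax":0,"ay":0,"az":0},{"grip":0.005,"tx":0.012,"ty":0.0012,"tz":0,"ax":0,"ay":0,"az":0},{"grip":0.005,"tx":0.018,"ty":0.0018,"tz":0,"ax":0,"ay":0,"az":0},{"grip":0.005,"tx":0.024,"ty":0.0024,"tz":0,"ax":0,"ay":0,"az":0},{"grip":0.005,"tx":0.03,"ty":0.003,"tz":0,"ax":0,"ay":0,"az":0},{"grip":0.005,"tx":0.036,"ty":0.0036,"tz":0,"ax":0,"ay":0,"az":0},{"grip":0.005,"tx":0.042,"ty":0.0042,"tz":0,"ax":0,"ay":0,"az":0}]' 20
```

```text
clock: 17.5
eef_pos: [0.4905, -0.0371, 0.0714]
tool_rot: [-0.05, 0.999, -0.0, -0.0]
ft_force: [-2.2, -3.9, 3.7]
finger_gap: 0.0166
```

```bash
python3 -m crank '[{"grip":0.005,"tx":0.006,"ty":0.0006,"tz":0,"ax":0,"ay":0,"az":0},{"grip":0.005,"tx":0.012,"ty":0.0012,"tz":0,"ax":0,"ay":0,"az":0},{"grip":0.005,"tx":0.018,"ty":0.0018,"tz":0,"ax":0,"ay":0,"az":0},{"grip":0.005,"tx":0.024,"ty":0.0024,"tz":0,"ax":0,"ay":0,"az":0},{"grip":0.005,"tx":0.030,"ty":0.003,"tz":0,"ax":0,"ay":0,"az":0},{"grip":0.005,"tx":0.035,"ty":0.0035,"tz":0,"ax":0,"ay":0,"az":0},{"grip":0.005,"tx":0.039,"ty":0.004,"tz":0,"ax":0,"ay":0,"az":0},{"grip":0.005,"tx":0.0415,"ty":0.0042,"tz":0,"ax":0,"ay":0,"az":0},{"grip":0.005,"tx":0.043,"ty":0.0043,"tz":0,"ax":0,"ay":0,"az":0},{"grip":0.005,"tx":0.043,"ty":0.0043,"tz":0,"ax":0,"ay":0,"az":0}]' 20
python3 -m crank '[{"grip":0.005,"tx":0.002,"ty":0.0002,"tz":0,"ax":0,"ay":0,"az":0},{"grip":0.005,"tx":0.002,"ty":0.0002,"tz":0,"ax":0,"ay":0,"az":0}]' 20
```

```text
clock: 18.5
eef_pos: [0.534, -0.0328, 0.0714]
tool_rot: [-0.05, 0.999, -0.0, 0.0]
ft_force: [-1.1, -4.0, 4.5]
finger_gap: 0.0166
clock: 18.7
eef_pos: [0.5349, -0.0327, 0.0714]
tool_rot: [-0.05, 0.999, -0.0, -0.001]
ft_force: [-5.1, -5.2, 6.7]
finger_gap: 0.0166
```

```bash
python3 - <<'E'
from h import *
s=sensors.read_state(); c=read_camera('wrist'); save(c,'w11'); print(s['eef_pos'],s['ft_force'])
c=read_camera('scene'); im=c['img'][:,:,::-1]
cv2.imwrite('pics/s2.png',cv2.resize(im[190:390,215:415],None,fx=3,fy=3,interpolation=cv2.INTER_CUBIC))
E
```

```text
[ 0.5349478  -0.03265039  0.07140845] [-5.12188998 -5.22415247  6.72686131]
```

View pics/s2.png

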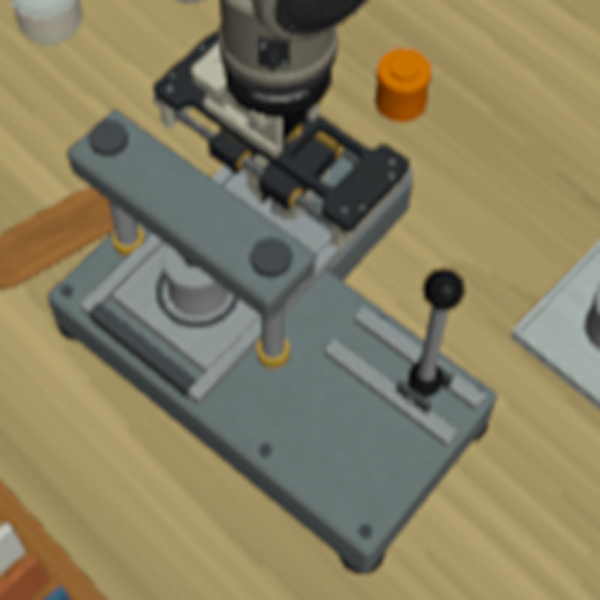

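View pics/w11.png

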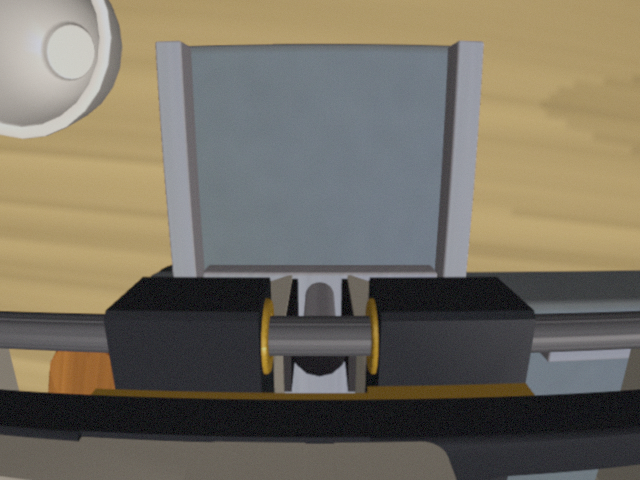

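```bash
python3 -m crank '[{"grip":0.005,"tx":0.002,"ty":0.0002,"tz":0,"ax":0,"ay":0,"az":0},{"grip":0.005,"tx":0.003,"ty":0.0003,"tz":0,"ax":0,"ay":0,"az":0},{"grip":0.005,"tx":0.003,"ty":0.0003,"tz":0,"ax":0,"ay":0,"az":0}]' 20
```

```text
clock: 19.1
eef_pos: [0.5349, -0.0326, 0.0713]
tool_rot: [-0.05, 0.999, -0.0, -0.004]
ft_force: [-15.7, -8.4, 15.5]
finger_gap: 0.0167
```

```bash
python3 -m crank '[{"grip":0.005,"tx":-0.0035,"ty":-0.0003,"tz":0,"ax":0,"ay":0,"az":0},{"grip":0.05,"tx":-0.0035,"ty":-0.0003,"tz":0,"ax":0,"ay":0,"az":0},{"grip":0.05,"tx":-0.0035,"ty":-0.0003,"tz":0,"ax":0,"ay":0,"az":0},{"grip":0.05,"tx":-0.0035,"ty":-0.0003,"tz":0,"ax":0,"ay":0,"az":0},{"grip":0.05,"tx":-0.005,"ty":-0.0003,"tz":0.03,"ax":0,"ay":0,"az":0},{"grip":0.05,"tx":-0.005,"ty":-0.0003,"tz":0.07,"ax":0,"ay":0,"az":0},{"grip":0.05,"tx":-0.005,"ty":-0.0003,"tz":0.115,"ax":0,"ay":0,"az":0},{"grip":0.05,"tx":-0.005,"ty":-0.0003,"tz":0.16,"ax":0,"ay":0,"az":0},{"grip":0.05,"tx":-0.005,"ty":0.01,"tz":0.19,"ax":0,"ay":0,"az":0},{"grip":0.05,"tx":-0.005,"ty":0.02,"tz":0.19,"ax":0,"ay":0,"az":0}]' 20
python3 - <<'E'
from h import *
s=sensors.read_state(); c=read_camera('wrist'); save(c,'w12'); print(s['eef_pos'],s['ft_force'])
for P in [(.4493+.0868,-.0409+.0088,.11),(.5637,.1514,.210)]: print(proj(c,P,s))
c=read_camera('scene'); im=c['img'][:,:,::-1]
cv2.imwrite('pics/s3.png',cv2.resize(im[190:390,215:415],None,fx=3,fy=3,interpolation=cv2.INTER_CUBIC))
E
```

```text
clock: 20.1
eef_pos: [0.5355, -0.0116, 0.2657]
tool_rot: [-0.05, 0.999, -0.001, 0.004]
ft_force: [0.6, 0.6, -0.0]
finger_gap: 0.0501
[ 0.53553202 -0.01159373  0.26569087] [ 0.6433219   0.61740274 -0.01821443]
[291.40192348 213.68709202]
[595.77116942 329.68980921]
```

View pics/w12.png

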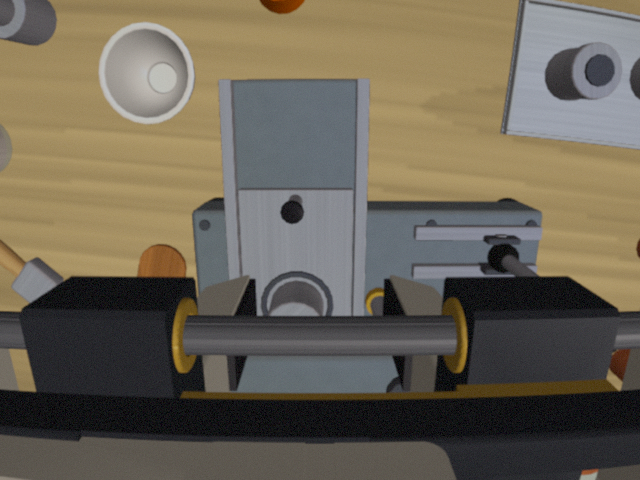

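View pics/s3.png

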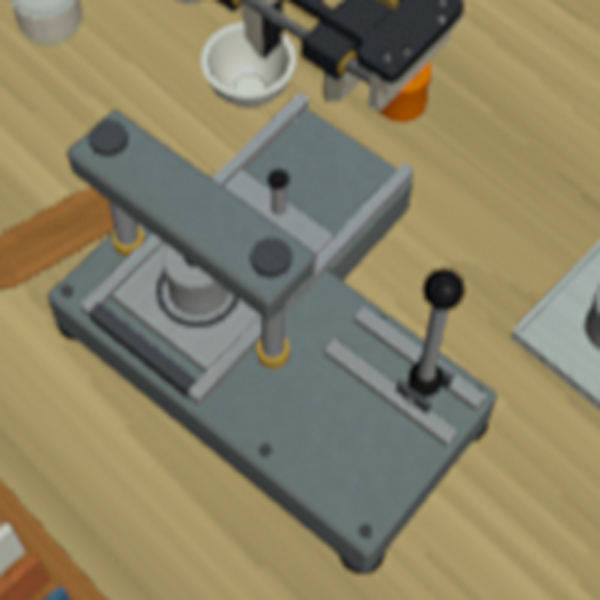

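```bash
python3 -m crank '[{"grip":0.056,"tx":0.008,"ty":0.045,"tz":0,"ax":0,"ay":0,"az":0},{"grip":0.056,"tx":0.016,"ty":0.09,"tz":0,"ax":0,"ay":0,"az":0},{"grip":0.056,"tx":0.024,"ty":0.135,"tz":0,"ax":0,"ay":0,"az":0},{"grip":0.056,"tx":0.028,"ty":0.163,"tz":0,"ax":0,"ay":0,"az":0},{"grip":0.056,"tx":0.028,"ty":0.163,"tz":0,"ax":0,"ay":0,"az":0},{"grip":0.056,"tx":0.028,"ty":0.163,"tz":0,"ax":0,"ay":0,"az":0},{"grip":0.056,"tx":0.028,"ty":0.163,"tz":0,"ax":0,"ay":0,"az":0}]' 20
python3 - <<'E'
from h import *
s=sensors.read_state(); c=read_camera('wrist'); save(c,'w13'); print(s['eef_pos'],s['ft_force'])
print(proj(c,(.5637,.1514,.210),s))
E
```

```text
clock: 20.9
eef_pos: [0.5611, 0.15, 0.26]
tool_rot: [-0.049, 0.999, -0.0, -0.001]
ft_force: [-0.1, 0.4, -1.1]
finger_gap: 0.0558
[0.56114626 0.15000725 0.26003279] [-0.10696624  0.37172015 -1.06254973]
[320.7103035  267.14475108]
```

View pics/w13.png

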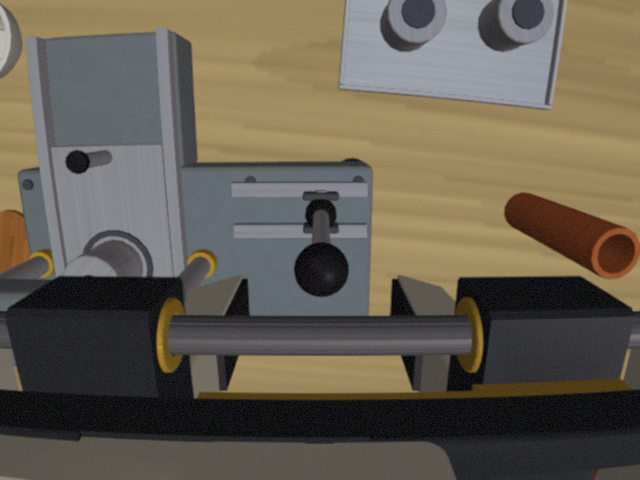

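```bash
python3 -m crank '[{"grip":0.056,"tx":0.003,"ty":0.001,"tz":-0.025,"ax":0,"ay":0,"az":0},{"grip":0.056,"tx":0.003,"ty":0.001,"tz":-0.05,"ax":0,"ay":0,"az":0},{"grip":0.056,"tx":0.003,"ty":0.001,"tz":-0.07,"ax":0,"ay":0,"az":0},{"grip":0.056,"tx":0.003,"ty":0.001,"tz":-0.07,"ax":0,"ay":0,"az":0}]' 20
python3 -m crank '[{"grip":0.04,"tx":0,"ty":0,"tz":0,"ax":0,"ay":0,"az":0},{"grip":0.04,"tx":0,"ty":0,"tz":0,"ax":0,"ay":0,"az":0}]' 20
```

```text
clock: 21.35
eef_pos: [0.5629, 0.1506, 0.1883]
tool_rot: [-0.049, 0.999, -0.0, -0.003]
ft_force: [0.0, 0.3, 0.1]
finger_gap: 0.0559
clock: 21.55
eef_pos: [0.5653, 0.1517, 0.1927]
tool_rot: [-0.049, 0.999, 0.0, 0.001]
ft_force: [-0.3, -0.5, -0.6]
finger_gap: 0.0441
```

```bash
python3 -m crank '[{"grip":0.04,"tx":0.0012,"ty":-0.012,"tz":0,"ax":0,"ay":0,"az":0},{"grip":0.04,"tx":0.0022,"ty":-0.022,"tz":-0.001,"ax":0,"ay":0,"az":0},{"grip":0.04,"tx":0.0032,"ty":-0.032,"tz":-0.002,"ax":0,"ay":0,"az":0},{"grip":0.04,"tx":0.0042,"ty":-0.042,"tz":-0.0045,"ax":0,"ay":0,"az":0},{"grip":0.04,"tx":0.0052,"ty":-0.052,"tz":-0.0075,"ax":0,"ay":0,"az":0},{"grip":0.04,"tx":0.0062,"ty":-0.061,"tz":-0.011,"ax":0,"ay":0,"az":0},{"grip":0.04,"tx":0.007,"ty":-0.069,"tz":-0.0145,"ax":0,"ay":0,"az":0},{"grip":0.04,"tx":0.0076,"ty":-0.076,"tz":-0.018,"ax":0,"ay":0,"az":0},{"grip":0.04,"tx":0.0076,"ty":-0.076,"tz":-0.018,"ax":0,"ay":0,"az":0}]' 20
```

```text
clock: 22.45
eef_pos: [0.5728, 0.0766, 0.1747]
tool_rot: [-0.049, 0.999, 0.002, 0.001]
ft_force: [-1.5, 6.8, 10.0]
finger_gap: 0.0399
```

```bash
python3 -m crank '[{"grip":0.04,"tx":0.0006,"ty":-0.006,"tz":-0.003,"ax":0,"ay":0,"az":0},{"grip":0.04,"tx":0.001,"ty":-0.010,"tz":-0.006,"ax":0,"ay":0,"az":0},{"grip":0.04,"tx":0.0013,"ty":-0.013,"tz":-0.007,"ax":0,"ay":0,"az":0},{"grip":0.04,"tx":0.0013,"ty":-0.013,"tz":-0.007,"ax":0,"ay":0,"az":0}]' 20
python3 - <<'E'
from h import *
s=sensors.read_state(); print(s['eef_pos'],s['ft_force'])
c=read_camera('scene'); im=c['img'][:,:,::-1]
cv2.imwrite('pics/s4.png',cv2.resize(im[190:390,215:415],None,fx=3,fy=3,interpolation=cv2.INTER_CUBIC))
E
```

```text
clock: 22.85
eef_pos: [0.5739, 0.066, 0.1689]
tool_rot: [-0.049, 0.999, 0.003, 0.002]
ft_force: [-4.3, 14.9, 16.2]
finger_gap: 0.0401
[0.57393742 0.06595644 0.16893268] [-4.26874442 14.90096958 16.16675946]
```

View pics/s4.png

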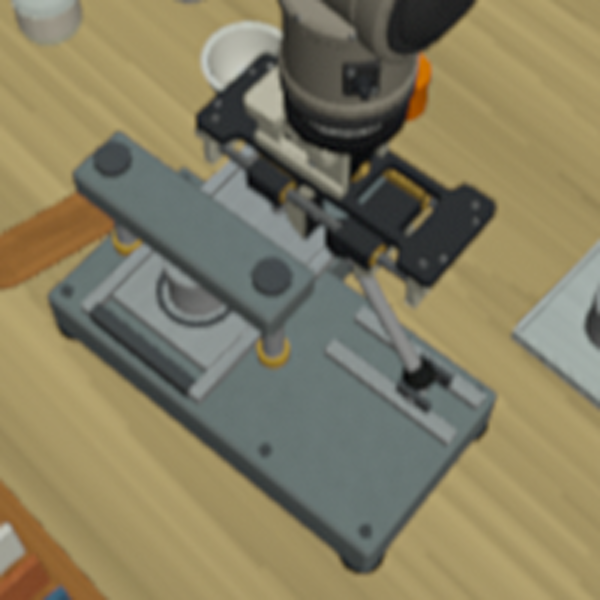

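```bash
python3 -m crank '[{"grip":0.04,"tx":0.0003,"ty":-0.003,"tz":0,"ax":0,"ay":0,"az":0},{"grip":0.04,"tx":0.0003,"ty":-0.003,"tz":0,"ax":0,"ay":0,"az":0},{"grip":0.04,"tx":0.0003,"ty":-0.003,"tz":0,"ax":0,"ay":0,"az":0}]' 20
python3 - <<'E'
from h import *
s=sensors.read_state(); print(s['eef_pos'],s['ft_force'])
c=read_camera('wrist'); save(c,'w14')
E
```

```text
clock: 23.2
eef_pos: [0.5739, 0.0655, 0.1689]
tool_rot: [-0.05, 0.999, 0.005, 0.002]
ft_force: [-4.8, 22.4, 16.0]
finger_gap: 0.0401
[0.57391076 0.06546464 0.16888077] [-4.75201052 22.43483672 16.02429533]
```

View pics/w14.png

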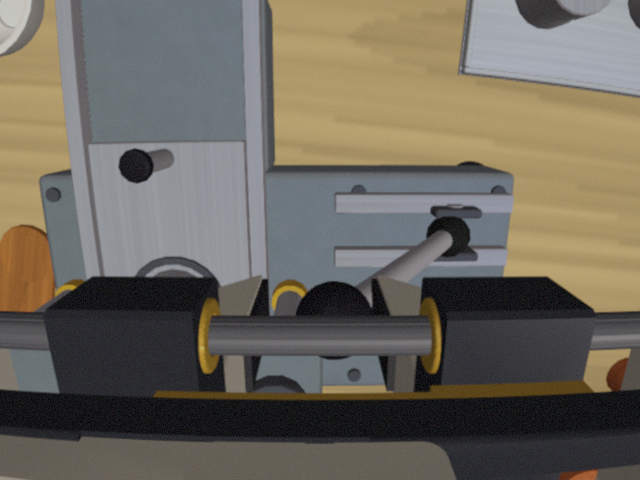

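```bash
python3 -m crank '[{"grip":0.04,"tx":0,"ty":0,"tz":0,"ax":0,"ay":0,"az":0},{"grip":0.04,"tx":0,"ty":0,"tz":0,"ax":0,"ay":0,"az":0},{"grip":0.04,"tx":0,"ty":0,"tz":0,"ax":0,"ay":0,"az":0},{"grip":0.04,"tx":0,"ty":0,"tz":0,"ax":0,"ay":0,"az":0},{"grip":0.04,"tx":0,"ty":0,"tz":0,"ax":0,"ay":0,"az":0},{"grip":0.04,"tx":0,"ty":0,"tz":0,"ax":0,"ay":0,"az":0},{"grip":0.04,"tx":0,"ty":0,"tz":0,"ax":0,"ay":0,"az":0},{"grip":0.04,"tx":0,"ty":0,"tz":0,"ax":0,"ay":0,"az":0},{"grip":0.04,"tx":0,"ty":0,"tz":0,"ax":0,"ay":0,"az":0},{"grip":0.04,"tx":0,"ty":0,"tz":0,"ax":0,"ay":0,"az":0}]' 20
python3 - <<'E'
from h import *
s=sensors.read_state(); print(s['eef_pos'],s['ft_force'])
c=read_camera('wrist')
for th in (.45,.5,.54,.58,.62):
    y=.18-.148*np.sin(th); z=.062+.148*np.cos(th); x=-.048
    P=np.array([.6296+x*.995-y*.1008,-.0228+x*.1008+y*.995,z]); print(th,P,proj(c,P,s))
E
```

```text
clock: 24.25
eef_pos: [0.574, 0.0655, 0.1689]
tool_rot: [-0.05, 0.999, 0.005, 0.002]
ft_force: [-4.6, 23.0, 16.1]
finger_gap: 0.0404
[0.57396339 0.0654874  0.16890989] [-4.63385823 23.00311594 16.08274144]
0.45 [0.57018499 0.08740858 0.19526617] [384.39984467 328.21866204]
0.5 [0.57084826 0.0808614  0.19188222] [363.96676402 323.9040788 ]
0.54 [0.57136609 0.07574993 0.18894088] [348.49889623 320.24683813]
0.58 [0.57187164 0.0707596  0.18579647] [333.87413708 316.44398536]
0.62 [0.57236411 0.06589836 0.18245401] [320.13365543 312.52826391]
```

```bash
python3 -m crank '[{"grip":0.04,"tx":-0.0008,"ty":0.008,"tz":0.002,"ax":0,"ay":0,"az":0},{"grip":0.04,"tx":-0.0018,"ty":0.018,"tz":0.008,"ax":0,"ay":0,"az":0},{"grip":0.04,"tx":-0.0028,"ty":0.028,"tz":0.013,"ax":0,"ay":0,"az":0},{"grip":0.04,"tx":-0.0038,"ty":0.038,"tz":0.017,"ax":0,"ay":0,"az":0},{"grip":0.04,"tx":-0.0048,"ty":0.048,"tz":0.02,"ax":0,"ay":0,"az":0},{"grip":0.04,"tx":-0.0058,"ty":0.058,"tz":0.022,"ax":0,"ay":0,"az":0},{"grip":0.04,"tx":-0.0068,"ty":0.068,"tz":0.024,"ax":0,"ay":0,"az":0},{"grip":0.04,"tx":-0.0078,"ty":0.078,"tz":0.025,"ax":0,"ay":0,"az":0},{"grip":0.04,"tx":-0.0086,"ty":0.086,"tz":0.025,"ax":0,"ay":0,"az":0},{"grip":0.04,"tx":-0.0092,"ty":0.092,"tz":0.025,"ax":0,"ay":0,"az":0}]' 20
python3 -m crank '[{"grip":0.056,"tx":0,"ty":0,"tz":0,"ax":0,"ay":0,"az":0},{"grip":0.056,"tx":0,"ty":0,"tz":0,"ax":0,"ay":0,"az":0},{"grip":0.056,"tx":0,"ty":0,"tz":0,"ax":0,"ay":0,"az":0}]' 20
```

```text
clock: 25.3
eef_pos: [0.5645, 0.1526, 0.1913]
tool_rot: [-0.05, 0.999, -0.0, 0.0]
ft_force: [-0.3, 0.2, 0.3]
finger_gap: 0.0399
clock: 25.6
eef_pos: [0.5646, 0.1517, 0.1911]
tool_rot: [-0.049, 0.999, -0.0, -0.0]
ft_force: [0.0, -0.2, 0.1]
finger_gap: 0.0553
```

Now rise clear and retreat, then check.

```bash
python3 -m crank '[{"grip":0.056,"tx":0,"ty":0,"tz":0.03,"ax":0,"ay":0,"az":0},{"grip":0.056,"tx":0,"ty":0,"tz":0.065,"ax":0,"ay":0,"az":0},{"grip":0.056,"tx":-0.02,"ty":0,"tz":0.09,"ax":0,"ay":0,"az":0},{"grip":0.056,"tx":-0.065,"ty":0.01,"tz":0.1,"ax":0,"ay":0,"az":0},{"grip":0.056,"tx":-0.11,"ty":0.02,"tz":0.1,"ax":0,"ay":0,"az":0},{"grip":0.056,"tx":-0.15,"ty":0.03,"tz":0.1,"ax":0,"ay":0,"az":0},{"grip":0.056,"tx":-0.18,"ty":0.06,"tz":0.1,"ax":0,"ay":0,"az":0},{"grip":0.056,"tx":-0.18,"ty":0.06,"tz":0.1,"ax":0,"ay":0,"az":0}]' 20
python3 - <<'E'
from h import *
c=read_camera('scene'); im=c['img'][:,:,::-1]; save(c,'sF')
cv2.imwrite('pics/s5.png',cv2.resize(im[190:390,215:415],None,fx=3,fy=3,interpolation=cv2.INTER_CUBIC))
c=read_camera('top'); save(c,'tF')
E
```

```text
clock: 26.4
eef_pos: [0.3815, 0.2138, 0.2919]
tool_rot: [-0.051, 0.999, 0.001, 0.0]
ft_force: [1.1, -0.5, 0.2]
finger_gap: 0.0562
```

View pics/s5.png

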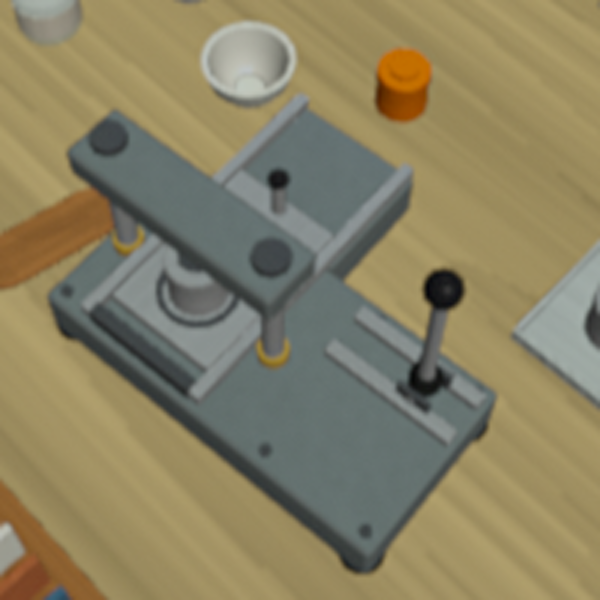

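View pics/tF.png

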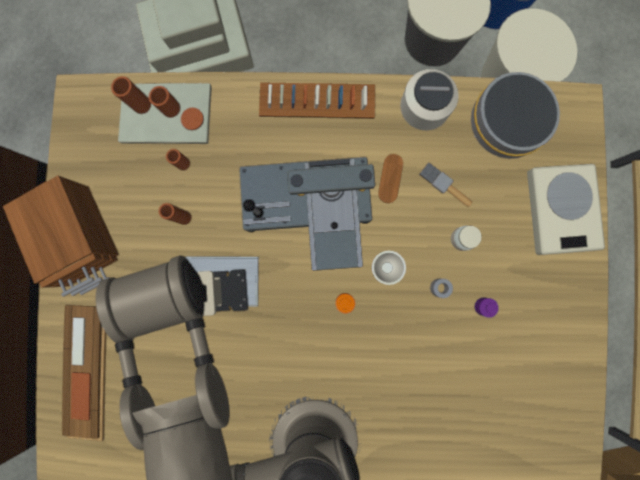

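```bash
python3 -m crank '[{"grip":0.056,"tx":0.01,"ty":-0.05,"tz":0,"ax":0,"ay":-0.08,"az":0},{"grip":0.056,"tx":0.02,"ty":-0.1,"tz":0,"ax":0,"ay":-0.17,"az":0},{"grip":0.056,"tx":0.03,"ty":-0.145,"tz":0,"ax":0,"ay":-0.26,"az":0},{"grip":0.056,"tx":0.04,"ty":-0.19,"tz":0,"ax":0,"ay":-0.35,"az":0},{"grip":0.056,"tx":0.05,"ty":-0.235,"tz":-0.01,"ax":0,"ay":-0.44,"az":0},{"grip":0.056,"tx":0.05,"ty":-0.25,"tz":-0.03,"ax":0,"ay":-0.5,"az":0},{"grip":0.056,"tx":0.05,"ty":-0.25,"tz":-0.04,"ax":0,"ay":-0.5,"az":0}]' 20
python3 - <<'E'
from h import *
s=sensors.read_state(); c=read_camera('wrist'); save(c,'w15'); print(s['eef_pos'])
for z in (.112,.1165,.1355): print(z,proj(c,(.6296-.0135,-.0228,z),s))
E
```

```text
clock: 27.2
eef_pos: [0.4331, -0.0417, 0.2492]
tool_rot: [-0.045, 0.968, -0.013, 0.246]
ft_force: [-0.7, 0.2, -0.6]
finger_gap: 0.0557
[ 0.4331425  -0.04168223  0.24916726]
0.112 [330.45366548 307.29853484]
0.1165 [330.3114007  311.24540016]
0.1355 [329.68260651 328.61303882]
```

View pics/w15.png

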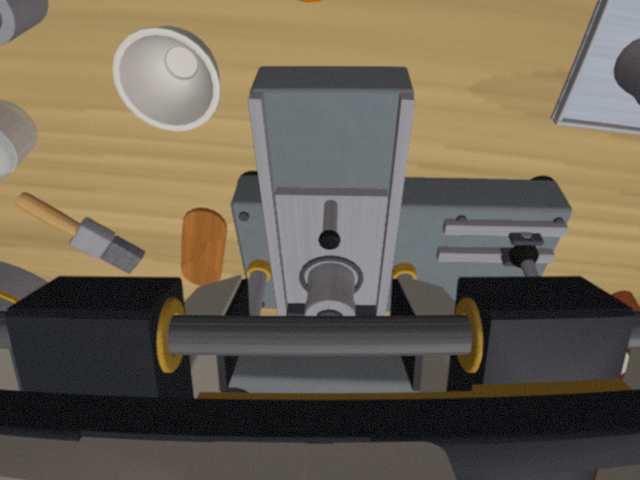

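```bash
python3 - <<'E'
import cv2
a=cv2.imread('pics/w15.png'); cv2.imwrite('pics/w15c.png',cv2.resize(a[240:360,280:400],None,fx=5,fy=5,interpolation=cv2.INTER_CUBIC))
E
```

```text
(no output)
```

View pics/w15c.png

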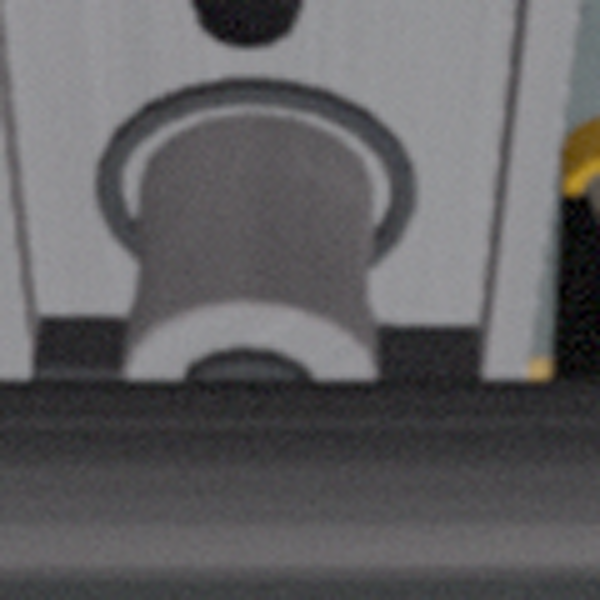

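```bash
python3 - <<'E'
from plant import order
print(order.close_job())
E
```

```text
the job is handed in; nothing more can be done
None
```

I finished the job and handed it in at about 27 s of the 64 s allowed.

- **Spent die:** it stands upright in the free half of the tray, beside the other one. I checked this in a wrist picture straight after release; in the last top picture the arm hid it.
- **Loaded die:** I set it upright in the ring. It met the platen at the expected height.
- **Platen:** I pushed it home by its pin until it stopped. It did not move when the push rose to about 15 N, and the pin then sat within about 1 mm of where it should be.
- **Lever:** I tilted it to its stop. From the picture I read about 0.578 rad against the 0.58 stop, and a further 3 mm of commanded push moved it only 0.5 mm. I held it there for just over 1 s, then led it back to upright.

The last wrist picture shows the plunger cap down near the cylinder's top and the die still in the ring. The lever is upright, and the other things on the bench look unmoved.

- **Contact on the lever:** near the end of the stroke the fingertip was probably bearing on the lever's rod as well as the ball. The wrist force stayed below about 30 N.
- **Grip on the pin:** the fingers stopped at 16.6 mm on the 12 mm pin, so they may have held the edge of its cap. It did not slip.

No check failed.

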